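# Load the label reel and hold the clip open on the job card

## Task

Get the key-tag corner ready: first put the label reel on the upright spindle of the round stand, all the way down, and let go of it. Then squeeze the handles of the black spring clip until its jaws gape fully, pick it up, and hold it gaping around the upright near edge of the standing job card, at about mid height and well onto the card but touching neither card nor stand, so that a tag could be slipped in. Finish like that, still holding the clip squeezed open, and leave the other things on the bench where they are.

Things in the scene. Friction and masses are not known exactly. Their poses are not given: they have to be found in the camera images.
- reel: Label reel standing upright: a ring 45 mm tall, bore 23 mm right through, two grey plastic flanges (diameter 56 mm, 5 mm thick, at bottom and top) and a white label roll between them (diameter 53 mm), about 90 g. Origin: centre of its underside; z up along the bore.
- roll_stand: Fixed stand: dark steel disc, diameter 90 mm, 12 mm thick, with one upright steel spindle in its centre, diameter 18 mm, top 72 mm above the bench, the last 5 mm tapered. Origin: centre of the underside, on the bench. A seated reel has its underside 12 mm above this.
- spindle_tip (a point): Top of the spindle, on its axis.
- card_stand: Fixed: dark steel base 90 x 56 x 18 mm (x, y, z) with 10 mm clamping strips both sides of the card (top 28 mm up), and a stiff white card upright in it: 3 mm thick, in this body's x-z plane, 90 mm along x (flush with the base ends), top 140 mm above the bench. Origin: centre of the base's underside, on the bench; x runs along the card away from the near edge, roughly away from the robot.
- card_edge (a point): On the card's near upright edge (the -x end of the card), 80 mm above the bench, in the middle of the thickness. The card runs from here along the card stand's +x.
- clip: Half A of a black plastic spring clip (65 g, 110 mm long, mirror-image halves) lying on its side, 30 mm high, jaws roughly away from the robot. Origin: on the upright hinge axis, at the underside; x points from the hinge along the jaws, z up. Closed, the jaws meet in the plane y = 0; half A (jaw, handle) is on +y, half B on -y. Handles run back to x = -51 mm.
- clip_b (a joint): Opening angle between the halves: 0 shut by the spring, 0.5 rad fully open at the stop (30 mm gape at the tips). Pressing the handles together at x = -35 mm opens it: 4 N on each handle to begin, 8 N at the stop; 15 to 25 N of grip holds it firmly. Squeezed evenly, half A (the frame of body clip) turns +half this value from the clip's middle plane, half B -half.
- tip_a (a point): Tip of half A's jaw: 60 mm from the hinge axis, on the face that meets the other jaw, mid-way up the clip's 30 mm. Jaw arms are 7 mm thick with lips 6 mm long at the tips; the coil and shoulders end the gap 6 mm ahead of the hinge axis.
- tip_b (a point): Tip of half B's jaw, likewise; the tips coincide when closed. Handles: 4 mm thick, 30 mm high; closed they splay 0.25 rad each, 52 mm over their outer faces at the rear ends, 45 mm at x = -35 mm; fully open they are parallel, 28 mm over their outer faces.
- padlock: Bystander, leave alone: brass padlock lying flat, 44 x 40 x 20 mm body with a steel shackle. Origin: centre of the body's underside.
- key_blank: Bystander, leave alone: brass key blank lying flat, 56 mm long, 4 mm thick. Origin: under the centre of its round bow.
- key_blank2: Bystander, leave alone: steel key blank lying flat, 56 mm long, 4 mm thick. Origin: under the centre of its round bow.
- screwdriver: Bystander, leave alone: screwdriver, 160 mm long, lying beyond the stands. Origin: on its underside.
- oil_bottle: Bystander, leave alone: white plastic bottle, diameter 44 mm, 80 mm tall. Origin: centre of its underside.
- jar: Bystander, leave alone: glass jar with a steel lid, diameter 60 mm, 55 mm tall. Origin: centre of its underside.
- mug: Bystander, leave alone: white mug, diameter 76 mm, 75 mm tall. Origin: centre of its underside.
Not all that is in view belongs to the job. Leave any orange or turquoise look-alike of the reel alone.

How it is judged:
On the way, in this order (a step that is already met when the one before it is completed fails the run):
1. the reel is seated on the spindle, all the way down, and let go (horizontal distance between reel and roll_stand below 0.005 m and z of reel in the frame of roll_stand between 0.008 and 0.016 m and angle between reel's own z axis and vertical below 0.1 rad and contact force between reel and the fingers below 0.1 N), for 0.3 s.
2. the clip is squeezed open in the fingers and held off the bench (value of joint clip_b above 0.38 rad and contact force between clip and the fingers above 2 N and height (world z) of clip above 0.035 m), for 0.2 s.
At the end, for the whole second after the job is handed in: Reel seated on the spindle (5 mm off axis, underside 8-16 mm above bench, tilt 0.1 rad). Fingers hold the clip still, open (joint over 0.38), underside 35-112 mm up, tilt under 0.3 rad, card's near edge between the jaws, 5 mm or more past their tips, clip touching neither card nor stand (0.3 N) (all of step 2 and horizontal distance between reel and roll_stand below 0.005 m and z of reel in the frame of roll_stand between 0.008 and 0.016 m and angle between reel's own z axis and vertical below 0.1 rad and height (world z) of clip below 0.112 m and angle between clip's own z axis and vertical below 0.3 rad and x of card_edge in the frame of clip between 0.006 and 0.052 m and y of card_edge in the frame of tip_a below -0.002 m and y of card_edge in the frame of tip_b above 0.002 m and contact force between clip and card_stand below 0.3 N and linear speed of clip below 0.02 m/s); the arm keeps its last pose, push and grip.
It fails at once if a bystander is moved by more than 25 mm (distance of any of padlock, key_blank, key_blank2, screwdriver, oil_bottle, jar, mug from where it was at the start of the episode above 0.025 m).
It also fails if it takes over 69 s, if anything falls off the work surface, if the arm or the gripper's body presses on something with over 40 N, if the wrist force passes 120 N, or if a joint passes its speed limit or range.

## Robot

A 7-joint arm with a two-finger parallel gripper is mounted at the origin on the work surface. World frame = base frame: x ahead of the robot, y to its left, z up, the work surface at z = 0. Lengths are in m, angles in rad, forces in N, time in s.
With the tool pointing down it reaches from about 0.425 to 0.875 m from the base axis. Payload 4.7 kg.
Tool frame: the origin (TCP) lies on the centre line of the jaws, within the pads' length; the fingertips stand 8 mm ahead of it and the grasp point (between the pads) lies 11 mm behind it; z points along the fingers, y is the line along which they close (so a half turn about z gives the same grasp; the last joint's range is limited). The gripper opens to 87 mm and grips with 3 to 60 N. Pads are 19 mm wide; open, the fingers measure 117 mm over their backs; the gripper's body (75 mm by 190 mm) begins 51 mm behind the grasp point.
Start: joints at [-1.139, 0.321, -0.07, 1.45, 0.023, 1.371, -0.057], TCP at [0.264, 0.594, 0.231] pointing down, gripper open.
Joint ranges: [-2.86, 2.86], [-0.3, 2.09], [-1.38, 1.24], [0.06, 2.45], [-1.56, 4.7], [0.09, 2.05], [-2.69, 2.69]. Speed limits (rad/s): [2.57, 2.57, 3.14, 3.14, 3.14, 3.14, 3.14].

## Interface

Orientations are given as [roll, pitch, yaw] about the fixed x, y, z axes, in that order (R = Rz(yaw) Ry(pitch) Rx(roll)).
In Python, from cell import readout, optics, workorder, spotter gives the robot as it stands.
- The arm moves only by the shell command python3 -m pendant 'ROWS' [FORCE]. ROWS is JSON, a list that holds one entry, the list of rows, each a list of 5 numbers: the closure, from 0 (fully open) to 1 (shut), then the shift along the tool's x, y, z in mm, then the turn about the tool's z in degrees. A call has 1 to 10 rows; each row shifts and turns the commanded pose from where the row before left it, along the tool's axes as they then stand; what a row does not reach is not made up. A row lasts 1/12 s, in which the tool goes at most 41.7 mm and 7.16 degrees, less where a joint would pass 70% of its speed; a pose out of reach is approached as far as the arm can. A call with a gripper value outside its range is refused whole. The fingers move at their own pace and stop on an object; FORCE is the grip in N (left out, the last holds). Time passes only in rows, so rows that do not move let the fingers close. It gives the time, the measured TCP pose, the force, the opening and the grip force at its end, in the units of the state.
- readout.state(): the state, without advancing time (a new reading comes with each control period).
- optics.capture(name): name is "scene" or "top"; returns (picture, depth): 400x640x3 uint8, blue, green, red; 400x640 float32, m along the optical axis (not along the pixel's ray), 0 where there is no reading.
- optics.calibration(name): a dict with "K" (3x3 intrinsics, pixels), "extrinsics" (4x4, takes a point from camera to world coordinates). Camera axes: x right, y down, z forward; pixel columns grow to the right and rows downward; lengths in m; the calibration is good to about 2 mm. A picture is of the moment at which its call begins. calibration takes no time and is no camera call.
- workorder.hand_in(): hands the job in; it is judged then, once.
Trained networks look in the newest picture that a camera, given by its name, has taken for a name from the list of things; names that differ only in an ending like _2 or _b are one class to them, and where a whole thing is asked for, a point or a joint stands for the part that bears it (a point fixed in the world has none). Each returns a list of dicts, best first, with "score" (0 to 1); they miss things now and then, are a little off and sometimes report something else, mostly with a low value. They report only what shows in the picture. A call takes as long as a camera call. They do not tell look-alikes from the thing itself.
- spotter.look_for(camera, name): "at" ([row, column] in pixels, amid what is visible of it).
- spotter.spot_point(camera, name): "at" ([row, column] in pixels: a listed point, or the origin of a listed thing).
The state is a dict: "time_s": time; "qpos": joint angles; "joint_vel": joint speeds; "tau": joint torques, N m; "tcp_pos": TCP position; "ee_rot": TCP orientation; "ft_force": force on the tool from outside, world axes, zero at the start; "moment": the same for the moment, N m; "grip_width": opening from 0.0 (shut) to 1.0 (fully open); "grasp_force": force on a finger pad.
Only numpy, scipy, OpenCV 4.12 (cv2) and the standard library are available. Lean on these libraries where they do the work, as an engineer would, in place of code of your own. Each camera call takes 0.05 s, during which the arm holds its last target. There are 200 camera calls.

## Working session

There is one attempt and no reset: what is moved stays moved. The work goes in short steps, Python scripts to look and compute and a shell command to move; the robot and the scene stay as the last step left them, time stands still between calls to the robot, and variables do not carry over. Pictures are saved under pics/ and viewed, at most 10 in all, crops included, and the job is handed in when it is done.

```bash
mkdir -p pics; ls; cat > h.py <<'E'
import numpy as np, cv2
from cell import readout, optics, workorder, spotter
def cal(c):
    d=optics.calibration(c); return np.array(d["K"]),np.array(d["extrinsics"])
def ray(c,rc):
    K,T=cal(c); d=np.linalg.inv(K)@[rc[1],rc[0],1.]; return T[:3,3],T[:3,:3]@d
def at_z(c,rc,z):
    o,d=ray(c,rc); return o+d*(z-o[2])/d[2]
def cloud(c,D):
    K,T=cal(c); v,u=np.indices(D.shape); p=np.stack([(u-K[0,2])/K[0,0]*D,(v-K[1,2])/K[1,1]*D,D],-1)
    P=p@T[:3,:3].T+T[:3,3]; P[D<=0]=np.nan; return P
E
python3 - <<'E'
from h import *
np.set_printoptions(precision=3,suppress=True)
for c in("scene","top"):
    I,D=optics.capture(c); cv2.imwrite(f"pics/{c}0.png",I); np.save(f"pics/{c}0.npy",D); P=cloud(c,D)
    print(c,cal(c)[1][:3,3])
    for n in("reel","roll_stand","spindle_tip","card_stand","card_edge","clip","tip_a"):
        f=spotter.spot_point(c,n)
        for r in f[:3]:
            a=r["at"]; i,j=int(np.clip(a[0],0,399)),int(np.clip(a[1],0,639)); print(n,round(r["score"],2),np.round(a,1),P[i,j])
print(readout.state())
E
```

```text
pics
scene [ 1.478 -0.619  0.793]
reel 0.75 [214.7 219.2] [ 0.423 -0.254  0.024]
reel 0.7 [238.  248.4] [ 0.568 -0.237  0.024]
reel 0.6 [222.2 181.3] [ 0.402 -0.356  0.028]
roll_stand 0.62 [240.5 313.6] [ 0.659 -0.095  0.01 ]
spindle_tip 0.92 [217.9 312.5] [ 0.556 -0.029 -0.003]
spindle_tip 0.46 [186.1 371. ] [0.627 0.126 0.08 ]
card_stand 0.7 [215.7 379.4] [0.69  0.106 0.024]
card_stand 0.61 [185.5 372. ] [0.634 0.124 0.088]
card_stand 0.15 [185.6 328.4] [0.453 0.101 0.004]
card_edge 0.83 [186.7 370.7] [0.53  0.207 0.   ]
card_edge 0.72 [173.9 384.4] [0.51  0.282 0.012]
clip 0.8 [171.5 373.2] [0.635 0.124 0.134]
tip_a 0.84 [174.5 384.7] [0.514 0.278 0.011]
tip_a 0.56 [170.7 389.1] [0.49  0.321 0.   ]
top [ 0.423 -0.02   0.986]
reel 0.92 [288.6 420.2] [ 0.397 -0.251  0.002]
reel 0.87 [224.8 407.1] [ 0.55  -0.228  0.003]
reel 0.84 [295.  460.8] [ 0.38  -0.345 -0.001]
roll_stand 0.71 [189.2 346.4] [ 0.638 -0.082  0.01 ]
spindle_tip 0.67 [180.1 348.3] [ 0.647 -0.083  0.068]
card_stand 0.59 [178.2 266.5] [0.665 0.112 0.029]
card_edge 0.72 [188.5 257.4] [0.628 0.125 0.082]
card_edge 0.17 [180.5 352.2] [ 0.646 -0.093  0.07 ]
clip 0.74 [269.8 199.2] [0.45  0.275 0.001]
clip 0.68 [268.4 265.7] [0.45  0.116 0.003]
clip 0.68 [177.2 446.5] [ 0.653 -0.315  0.055]
tip_a 0.96 [241.2 195.1] [0.515 0.279 0.026]
tip_a 0.73 [239.4 195. ] [ 0.523  0.287 -0.   ]
{'time_s': 0.8, 'qpos': array([-1.139,  0.321, -0.07 ,  1.45 ,  0.023,  1.371, -0.057]), 'joint_vel': array([-0.001,  0.   , -0.001, -0.001, -0.   ,  0.   ,  0.   ]), 'tau': array([ -0.001, -49.104,  -0.403, -31.275,  -0.064,   0.033,   0.   ]), 'tcp_pos': array([0.264, 0.594, 0.231]), 'ee_rot': array([3.141, 0.   , 2.724]), 'ft_force': array([-0.536, -0.457, -0.41 ]), 'moment': array([-0.053, -0.005,  0.005]), 'grasp_force': 0.0, 'grip_width': 0.9986072339446034}
```

View pics/top0.png

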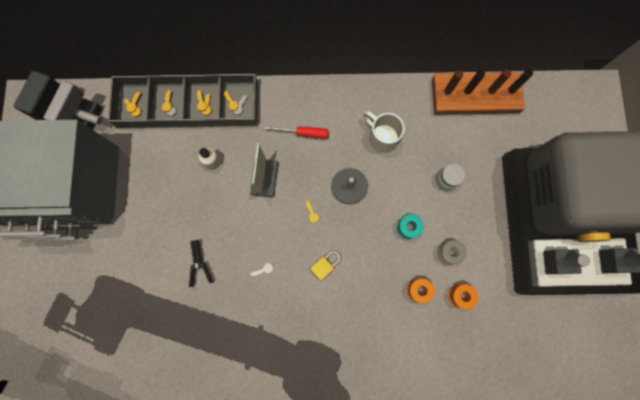

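View pics/scene0.png

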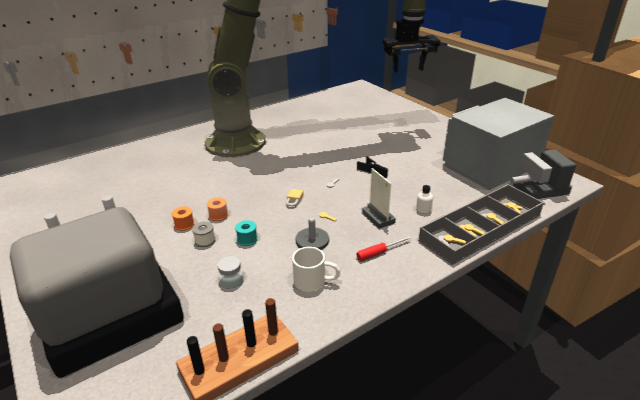

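The top view shows the grey reel (252,453), orange reels at (291,422) and (296,464), a turquoise one at (226,411), the round stand (186,350), the card stand (178,265), and the clip (263,201) with its jaws up at (241,196) and its handles splayed below. The scene view agrees: reel (233,203), clip (167,373).

```bash
python3 - <<'E'
from h import *
np.set_printoptions(precision=4,suppress=True)
D=np.load("pics/top0.npy"); I=cv2.imread("pics/top0.png"); P=cloud("top",D); print(cal("top")[0],cal("top")[1])
def reg(r0,r1,c0,c1,z0,z1):
    Q=P[r0:r1,c0:c1].reshape(-1,3); return Q[(Q[:,2]>z0)&(Q[:,2]<z1)]
def s(n,Q): print(n,len(Q),"mean",Q.mean(0),"min",Q.min(0),"max",Q.max(0))
Q=reg(235,270,436,470,.035,.06); s("reel",Q); print(cv2.minEnclosingCircle(Q[:,:2].astype(np.float32)))
Q=reg(160,210,325,375,.05,.09); s("spin",Q)
Q=reg(160,210,325,375,.006,.02); s("disc",Q); print(cv2.minEnclosingCircle(Q[:,:2].astype(np.float32)))
Q=reg(135,200,240,285,.125,.16); s("cardtop",Q); print(cv2.fitLine(Q[:,:2].astype(np.float32),cv2.DIST_L2,0,.01,.01).ravel())
Q=reg(150,200,245,285,.01,.035); s("cbase",Q); print(cv2.minAreaRect(Q[:,:2].astype(np.float32)))
Q=reg(235,292,180,220,.02,.045); s("clip",Q); print(cv2.minAreaRect(Q[:,:2].astype(np.float32)))
# colour masks projected at known heights
g=I.max(2)
def col(r0,r1,c0,c1,z,t):
    m=np.zeros_like(g); m[r0:r1,c0:c1]=g[r0:r1,c0:c1]<t
    v,u=np.nonzero(m); return np.array([at_z("top",(a,b),z)[:2] for a,b in zip(v,u)]),m
Q,m=col(235,292,180,220,.03,45); print("clipmask",len(Q),Q.mean(0),Q.min(0),Q.max(0),cv2.minAreaRect(Q.astype(np.float32)))
cv2.imwrite("pics/z.png",np.hstack([cv2.resize(I[230:295,165:230],(390,390),interpolation=0),cv2.resize(I[140:205,235:300],(390,390),interpolation=0)]))
for n,c in(("spin",(179,351,.072)),):print(at_z("top",c[:2],c[2]))
E
```

```text
[[407.3244   0.     319.9695]
 [  0.     407.3244 206.8161]
 [  0.       0.       1.    ]] [[-0.0158 -0.9847  0.1736  0.4229]
 [-0.9999  0.0165  0.0025 -0.0199]
 [-0.0053 -0.1736 -0.9848  0.9861]
 [ 0.      0.      0.      1.    ]]
reel 394 mean [ 0.4799 -0.3225  0.0444] min [ 0.4532 -0.35    0.0354] max [ 0.5061 -0.2953  0.0488]
((0.48034730553627014, -0.3224414587020874), 0.028034541755914688)
spin 57 mean [ 0.6466 -0.0887  0.0672] min [ 0.6391 -0.0977  0.0516] max [ 0.6565 -0.0812  0.0739]
disc 944 mean [ 0.6467 -0.0885  0.0114] min [ 0.6032 -0.1336  0.0067] max [ 0.6917 -0.0452  0.0189]
((0.6481594443321228, -0.08878937363624573), 0.0453445240855217)
cardtop 110 mean [0.6697 0.1206 0.136 ] min [0.627  0.1145 0.1256] max [0.7153 0.1274 0.1436]
[ 0.993  -0.1179  0.6697  0.1206]
cbase 533 mean [0.6647 0.113  0.0207] min [0.6243 0.0888 0.0101] max [0.7158 0.1526 0.0343]
((0.6711834073066711, 0.12117520719766617), (0.05607420578598976, 0.09053488075733185), 83.12734985351562)
clip 308 mean [0.466  0.2747 0.0279] min [0.4108 0.2417 0.0202] max [0.5176 0.2909 0.0337]
((0.4644499719142914, 0.266849547624588), (0.10663077980279922, 0.04904131963849068), 0.7904723882675171)
clipmask 222 [0.4668 0.2697] [0.4131 0.2372] [0.5147 0.2856] ((0.46521541476249695, 0.2701924443244934), (0.09824379533529282, 0.04970654472708702), 10.890067100524902)
[ 0.648  -0.0902  0.072 ]
```

View pics/z.png

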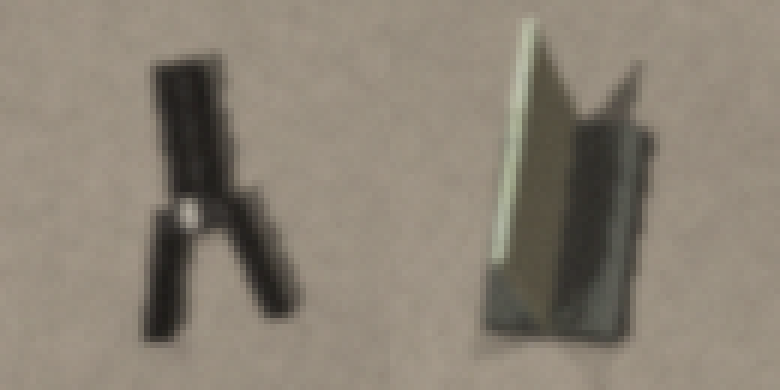

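```bash
python3 -m pendant '[[[0,0,0,0,-6],[0,0,0,0,-6],[0,0,0,0,-6],[0,0,0,0,-6],[0,-25,-32,0,0],[0,-25,-32,0,0],[0,-25,-32,0,0],[0,-25,-32,0,0],[0,-25,-32,0,0],[0,-25,-32,0,0]]]' 20
python3 -m pendant '[[[0,-7,-40,0,0],[0,-7,-40,0,0],[0,-7,-40,0,0],[0,-7,-40,0,0],[0,-7,-40,0,0],[0,-7,-40,0,0],[0,-7,-40,0,0],[0,-7,-40,0,0],[0,-7,-40,0,0],[0,-7,-40,0,0]]]' 20
python3 -m pendant '[[[0,0,-40,0,0],[0,0,-40,0,0],[0,0,-40,0,0],[0,0,-40,0,0],[0,0,-40,0,0],[0,0,-40,0,0],[0,0,-40,0,0],[0,0,-40,0,0],[0,0,0,0,0],[0,0,0,0,0]]]' 20
python3 - <<'E'
from h import *
np.set_printoptions(precision=4,suppress=True)
P=cloud("top",np.load("pics/top0.npy"))
Q=P[235:292,180:220].reshape(-1,3); Q=Q[(Q[:,2]>.022)&(Q[:,2]<.04)]
J=Q[Q[:,0]>.475]; print("jaw",len(J),cv2.fitLine(J[:,:2].astype(np.float32),cv2.DIST_L2,0,.01,.01).ravel(),J.max(0))
R=Q[Q[:,0]<.445]
for n,h in(("A",R[R[:,1]>.272]),("B",R[R[:,1]<.266])): print(n,len(h),cv2.fitLine(h[:,:2].astype(np.float32),cv2.DIST_L2,0,.01,.01).ravel(),h.min(0))
E
```

```text
time_s: 1.63
tcp_pos: [0.415, 0.4006, 0.2309]
ee_rot: [3.141, 0.001, -3.14]
ft_force: [0.2, 0.4, -0.2]
grip_width: 0.998
grasp_force: 0.0
time_s: 2.47
tcp_pos: [0.4844, 0.0004, 0.231]
ee_rot: [3.141, 0.001, -3.14]
ft_force: [1.0, 0.1, 0.3]
grip_width: 1.001
grasp_force: 0.0
time_s: 3.3
tcp_pos: [0.4835, -0.3206, 0.2304]
ee_rot: [-3.14, -0.001, 3.137]
ft_force: [-0.1, 1.2, -0.9]
grip_width: 0.996
grasp_force: 0.0
jaw 110 [0.9812 0.193  0.4968 0.2806] [0.5176 0.2909 0.033 ]
A 39 [ 0.9941 -0.1089  0.4267  0.2875] [0.411  0.2846 0.022 ]
B 33 [0.9073 0.4205 0.4319 0.2477] [0.4193 0.2418 0.022 ]
```

```bash
python3 -m pendant '[[[0,3,-2,0,0],[0,0,0,38,0],[0,0,0,38,0],[0,0,0,38,0],[0,0,0,38,0],[0,0,0,30,0],[0,0,0,24,0],[0,0,0,0,0],[0,0,0,0,0]]]' 20
python3 -m pendant '[[[1,0,0,0,0],[1,0,0,0,0],[1,0,0,0,0],[1,0,0,0,0],[1,0,0,0,0],[1,0,0,0,0],[1,0,0,0,0],[1,0,0,0,0]]]' 20
```

```text
time_s: 4.05
tcp_pos: [0.4816, -0.3176, 0.024]
ee_rot: [3.14, -0.002, -3.138]
ft_force: [0.1, -0.5, 1.2]
grip_width: 0.997
grasp_force: 0.0
time_s: 4.72
tcp_pos: [0.4822, -0.3201, 0.0253]
ee_rot: [-3.141, 0.001, -3.141]
ft_force: [-1.2, -0.6, 5.3]
grip_width: 0.634
grasp_force: 20.0
```

```bash
python3 -m pendant '[[[1,0,0,-30,0],[1,0,0,-40,0],[1,0,0,-30,0],[1,-20,29,0,0],[1,-20,29,0,0],[1,-20,29,0,0],[1,-20,29,0,0],[1,-20,29,0,0],[1,-20,29,0,0],[1,-20,29,0,0]]]' 20
python3 -m pendant '[[[1,-20,26,0,0],[1,-5,0,0,0],[1,0,0,0,0],[1,0,0,0,0],[1,0,0,0,0]]]' 20
python3 - <<'E'
from h import *
np.set_printoptions(precision=4,suppress=True)
for i in range(3):
    I,D=optics.capture("top"); P=cloud("top",D); print(readout.state()["tcp_pos"])
    Q=P[130:215,310:400].reshape(-1,3)
    r=Q[(Q[:,2]>.13)&(Q[:,2]<.147)]; print(len(r),r.mean(0),r.min(0),r.max(0))
cv2.imwrite("pics/t1.png",cv2.resize(I[120:220,280:420],(700,500)))
I,D=optics.capture("scene"); cv2.imwrite("pics/s1.png",cv2.resize(I[140:270,230:400],(700,535)))
for n in ("reel","spindle_tip"): print(n,spotter.spot_point("scene",n)[:3])
E
```

```text
time_s: 5.55
tcp_pos: [0.6218, -0.1146, 0.124]
ee_rot: [3.141, -0.001, -3.14]
ft_force: [0.7, -1.0, -0.8]
grip_width: 0.636
grasp_force: 20.0
time_s: 5.97
tcp_pos: [0.6453, -0.0924, 0.1242]
ee_rot: [-3.141, -0.001, 3.14]
ft_force: [-0.3, -0.7, -0.6]
grip_width: 0.634
grasp_force: 20.0
[ 0.6454 -0.0926  0.1244]<stdin>:6: RuntimeWarning: Mean of empty slice.
  ret = um.true_divide(
Traceback (most recent call last):
ValueError: zero-size array to reduction operation minimum which has no identity
```

```bash
python3 - <<'E'
from h import *
from scipy.optimize import least_squares
np.set_printoptions(precision=4,suppress=True)
I,D=optics.capture("scene"); P=cloud("scene",D); cv2.imwrite("pics/s1.png",cv2.resize(I[120:270,230:400],(680,600)))
def fit(z0,z1,R,n):
    Q=P.reshape(-1,3); m=(np.hypot(Q[:,0]-.646,Q[:,1]+.09)<.045)&(Q[:,2]>z0)&(Q[:,2]<z1); Q=Q[m]
    s=least_squares(lambda c:np.hypot(Q[:,0]-c[0],Q[:,1]-c[1])-R,[.645,-.09],loss="soft_l1",f_scale=.002)
    print(n,len(Q),s.x,np.abs(s.fun).mean(),Q.min(0),Q.max(0))
fit(.109,.141,.0265,"roll"); fit(.025,.066,.009,"spindle")
print(readout.state()["tcp_pos"])
E
```

```text
roll 306 [ 0.6441 -0.094 ] 0.005141653609835571 [ 0.6197 -0.1309  0.1094] [ 0.6734 -0.0534  0.141 ]
spindle 89 [ 0.6481 -0.0897] 0.0013251519630942087 [ 0.6445 -0.0999  0.0262] [ 0.6596 -0.0827  0.0659]
[ 0.6455 -0.0924  0.1246]
```

View pics/s1.png

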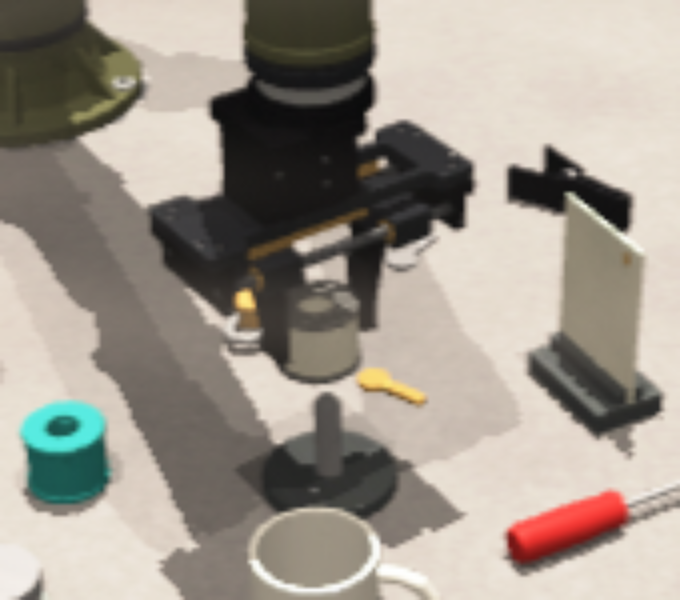

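The crop shows the reel held upright between the fingers (330,335) above the spindle (328,430); I refine its centre without the finger pixels.

```bash
python3 - <<'E'
from h import *
from scipy.optimize import least_squares
np.set_printoptions(precision=4,suppress=True)
for k in range(2):
    I,D=optics.capture("scene"); P=cloud("scene",D).reshape(-1,3); b=I.max(2).ravel()
    for z0,z1,R,t,n in((.108,.138,.0265,95,"roll"),(.025,.066,.009,0,"spindle")):
        m=(np.hypot(P[:,0]-.648,P[:,1]+.091)<.035)&(P[:,2]>z0)&(P[:,2]<z1)&(b>t)&(abs(P[:,1]+.091)<.02); Q=P[m]
        s=least_squares(lambda c:np.hypot(Q[:,0]-c[0],Q[:,1]-c[1])-R,[.645,-.09],loss="soft_l1",f_scale=.001)
        s2=least_squares(lambda c:np.hypot(Q[:,0]-c[0],Q[:,1]+.0924)-R,[.645],loss="soft_l1",f_scale=.001)
        print(n,len(Q),s.x,s2.x,np.abs(s.fun).mean())
    print(readout.state()["tcp_pos"])
E
```

```text
roll 142 [ 0.6438 -0.0934] [0.6439] 0.003358394243978367
spindle 87 [ 0.6483 -0.0895] [0.6481] 0.0012056861689804575
[ 0.6457 -0.0921  0.1247]
roll 147 [ 0.6439 -0.0922] [0.6439] 0.0034105966205411897
spindle 87 [ 0.6486 -0.0894] [0.6484] 0.0011282423023733462
[ 0.6459 -0.0918  0.1248]
```

```bash
python3 -m pendant '[[[1,-4,3,0,0],[1,0,0,0,0],[1,0,0,15,0],[1,0,0,10,0],[1,0,0,6,0],[1,0,0,6,0],[1,0,0,4,0],[1,0,0,0,0]]]' 20
```

```text
time_s: 6.83
tcp_pos: [0.6499, -0.0873, 0.0824]
ee_rot: [3.141, -0.002, -3.14]
ft_force: [-0.9, 0.0, -0.3]
grip_width: 0.634
grasp_force: 20.0
```

```bash
python3 -m pendant '[[[1,0,0,10,0],[1,0,0,10,0],[1,0,0,10,0],[1,0,0,10,0],[1,0,0,4,0],[1,0,0,0,0]]]' 20
```

```text
time_s: 7.33
tcp_pos: [0.6498, -0.0874, 0.0382]
ee_rot: [3.141, -0.002, -3.141]
ft_force: [-0.2, 0.2, -0.4]
grip_width: 0.64
grasp_force: 20.0
```

```bash
python3 -m pendant '[[[1,0,0,1,0],[0.3,0,0,0,0],[0.2,0,0,0,0],[0.1,0,0,0,0],[0,0,0,0,0],[0,0,0,0,0],[0,0,0,0,0],[0,0,0,0,0]]]' 20
python3 - <<'E'
from h import *
np.set_printoptions(precision=4,suppress=True)
I,D=optics.capture("scene"); P=cloud("scene",D).reshape(-1,3)
m=(np.hypot(P[:,0]-.648,P[:,1]+.089)<.03)&(P[:,2]>.05); Q=P[m]; print(np.histogram(Q[:,2],bins=np.arange(.05,.1,.004)))
m=(np.hypot(P[:,0]-.648,P[:,1]+.089)<.032)&(P[:,2]>.048)&(P[:,2]<.062); Q=P[m]; print(len(Q),Q.mean(0),Q.min(0),Q.max(0))
E
```

```text
time_s: 8.0
tcp_pos: [0.6506, -0.0875, 0.0387]
ee_rot: [3.142, 0.0, -3.14]
ft_force: [0.1, 0.5, -0.9]
grip_width: 0.984
grasp_force: 0.0
(array([ 22, 139,  28,  12,  11,  12,   0,   0,   0,   0,   0,   0]), array([0.05 , 0.054, 0.058, 0.062, 0.066, 0.07 , 0.074, 0.078, 0.082,
       0.086, 0.09 , 0.094, 0.098]))
203 [ 0.6561 -0.0906  0.0559] [ 0.6242 -0.1163  0.0485] [ 0.6776 -0.0602  0.062 ]
```

```bash
python3 -m pendant '[[[0,0,0,-30,0],[0,0,0,-40,0],[0,0,0,-40,0],[0,0,0,-40,0],[0,0,0,-22,0],[0,20,32,0,0],[0,20,32,0,0],[0,20,32,0,0],[0,20,32,0,0],[0,0,0,0,0]]]' 20
python3 - <<'E'
from h import *
np.set_printoptions(precision=4,suppress=True)
print(readout.state()["tcp_pos"])
L=[]
for i in range(3):
    I,D=optics.capture("top"); L.append(D)
P=cloud("top",np.median(L,0)); cv2.imwrite("pics/t2.png",I)
Q=P[235:292,180:220].reshape(-1,3); Q=Q[(Q[:,2]>.023)&(Q[:,2]<.04)]
J=Q[Q[:,0]>.475]; print("jaw",len(J),cv2.fitLine(J[:,:2].astype(np.float32),cv2.DIST_L2,0,.01,.01).ravel(),J.max(0))
R=Q[Q[:,0]<.445]
for n,h in(("A",R[R[:,1]>.272]),("B",R[R[:,1]<.266])): print(n,len(h),cv2.fitLine(h[:,:2].astype(np.float32),cv2.DIST_L2,0,.01,.01).ravel(),h.min(0))
Q=P[150:225,320:380].reshape(-1,3); Q=Q[(Q[:,2]>.048)&(Q[:,2]<.062)]; print("reel",len(Q),Q.mean(0),cv2.minEnclosingCircle(Q[:,:2].astype(np.float32)))
for n in("tip_a","clip"): 
    for r in spotter.spot_point("top",n)[:2]: print(n,r,at_z("top",r["at"],.015 if n=="tip_a" else 0))
E
```

```text
time_s: 8.88
tcp_pos: [0.567, 0.0495, 0.2104]
ee_rot: [3.136, -0.003, -3.13]
ft_force: [1.0, 1.7, -0.5]
grip_width: 0.999
grasp_force: 0.0
[0.567  0.0495 0.2104]
jaw 107 [0.9838 0.1794 0.4969 0.2806] [0.5173 0.2902 0.0313]
A 39 [ 0.9971 -0.0759  0.427   0.2877] [0.411  0.2853 0.0233]
B 31 [0.9017 0.4323 0.4319 0.2479] [0.4193 0.2413 0.0231]
reel 359 [ 0.6477 -0.0867  0.0563] ((0.6486920714378357, -0.08674938976764679), 0.027887878939509392)
tip_a {'at': [241.2, 193.9], 'score': 0.77} [0.5158 0.285  0.015 ]
tip_a {'at': [240.2, 195.3], 'score': 0.65} [0.5181 0.2818 0.015 ]
clip {'at': [266.2, 201.1], 'score': 0.74} [0.4568 0.2702 0.    ]
```

View pics/t2.png

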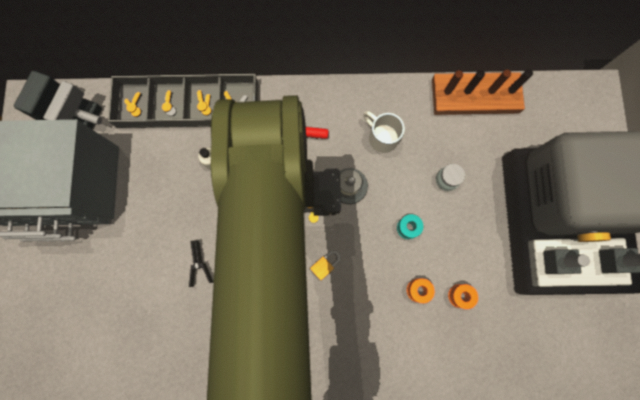

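The picture shows the reel on the spindle (182,351), measured 2 mm off axis with its top at 56 mm, and the clip undisturbed at (263,201).

```bash
python3 -m pendant '[[[0,20,31,0,0],[0,20,31,0,0],[0,20,31,0,0],[0,20,31,0,0],[0,20,31,0,0],[0,20,31,0,0],[0,24,31,0,0],[0,0,0,0,-5],[0,0,0,0,-5],[0,0,0,0,0]]]' 20
python3 -m pendant '[[[0,0,0,30,0],[0,0,0,40,0],[0,0,0,30,0],[0,0,0,0,0],[0,0,0,0,0]]]' 20
```

```text
time_s: 9.97
tcp_pos: [0.427, 0.2566, 0.2105]
ee_rot: [-3.141, 0.0, -2.965]
ft_force: [0.9, -0.6, 0.5]
grip_width: 0.999
grasp_force: 0.0
time_s: 10.38
tcp_pos: [0.4262, 0.2555, 0.1097]
ee_rot: [-3.139, -0.003, -2.97]
ft_force: [0.7, 0.2, 0.9]
grip_width: 1.001
grasp_force: 0.0
```

```bash
python3 -m pendant '[[[0,2,11.5,0,0],[0,0,0,0,0],[0,0,0,30,0],[0,0,0,30,0],[0,0,0,20,0],[0,0,0,12,0],[0,0,0,5,0],[0,0,0,0,0],[0,0,0,0,0]]]' 20
```

```text
time_s: 11.13
tcp_pos: [0.4232, 0.2693, 0.0151]
ee_rot: [3.14, 0.002, -2.966]
ft_force: [0.2, -0.4, 0.0]
grip_width: 1.0
grasp_force: 0.0
```

```bash
python3 -m pendant '[[[0,0,-2,2,0],[0.4,0,0,0,0],[0.5,0,0,0,0],[0.6,0,0,0,0],[1,0,0,0,0],[1,0,0,0,0],[1,0,0,0,0],[1,0,0,0,0],[1,0,0,0,0],[1,0,0,0,0]]]' 20
python3 -m pendant '[[[1,0,0,0,0],[1,0,0,0,0],[1,0,0,0,0]]]' 20
```

```text
time_s: 11.97
tcp_pos: [0.4225, 0.2664, 0.0116]
ee_rot: [3.141, -0.0, -2.966]
ft_force: [-0.2, 0.2, 1.6]
grip_width: 0.402
grasp_force: 5.3
time_s: 12.22
tcp_pos: [0.4226, 0.2664, 0.0116]
ee_rot: [3.141, 0.0, -2.966]
ft_force: [-1.4, -0.0, 0.8]
grip_width: 0.32
grasp_force: 20.0
```

```bash
python3 -m pendant '[[[1,0,0,-10,0],[1,0,0,-20,0],[1,0,0,-24,0],[1,0,0,-12,0],[1,0,0,0,0],[1,0,0,0,0],[1,0,0,0,0]]]' 20
python3 -m pendant '[[[1,0,0,0,5.6],[1,0,0,0,5.6],[1,0,0,0,5.5],[1,-14,-28,0,0],[1,-14,-29,0,0],[1,-15,-29,0,0],[1,-15,-29,0,0],[1,0,0,0,0],[1,0,0,0,0],[1,0,0,0,0]]]' 20
python3 - <<'E'
from h import *
np.set_printoptions(precision=4,suppress=True)
print(readout.state()["tcp_pos"],readout.state()["ee_rot"])
I,D=optics.capture("scene"); P=cloud("scene",D); np.save("pics/s3.npy",P); cv2.imwrite("pics/s3.png",cv2.resize(I[110:250,290:450],(680,595)))
for n in("tip_a","tip_b","card_edge"):
    for r in spotter.spot_point("scene",n)[:3]: print(n,r,at_z("scene",r["at"],.08))
E
```

```text
time_s: 12.8
tcp_pos: [0.4219, 0.2658, 0.0768]
ee_rot: [-3.141, -0.001, -2.966]
ft_force: [-0.5, 0.6, -0.8]
grip_width: 0.317
grasp_force: 20.0
time_s: 13.63
tcp_pos: [0.4659, 0.1455, 0.0766]
ee_rot: [-3.141, -0.002, 3.026]
ft_force: [-0.5, 0.7, -0.5]
grip_width: 0.319
grasp_force: 20.0
[0.4659 0.1455 0.0766] [-3.1409 -0.0019  3.0256]
tip_a {'at': [174.5, 362.8], 'score': 0.88} [0.5642 0.1472 0.08  ]
tip_a {'at': [180.8, 357.5], 'score': 0.66} [0.5827 0.1129 0.08  ]
tip_a {'at': [280.3, 231.8], 'score': 0.57} [ 0.7446 -0.3615  0.08  ]
tip_b {'at': [174.5, 362.8], 'score': 0.88} [0.5642 0.1472 0.08  ]
tip_b {'at': [180.8, 357.5], 'score': 0.66} [0.5827 0.1129 0.08  ]
tip_b {'at': [280.3, 231.8], 'score': 0.57} [ 0.7446 -0.3615  0.08  ]
card_edge {'at': [185.0, 371.2], 'score': 0.75} [0.6233 0.1301 0.08  ]
card_edge {'at': [210.1, 424.1], 'score': 0.55} [0.7988 0.1627 0.08  ]
```

View pics/s3.png

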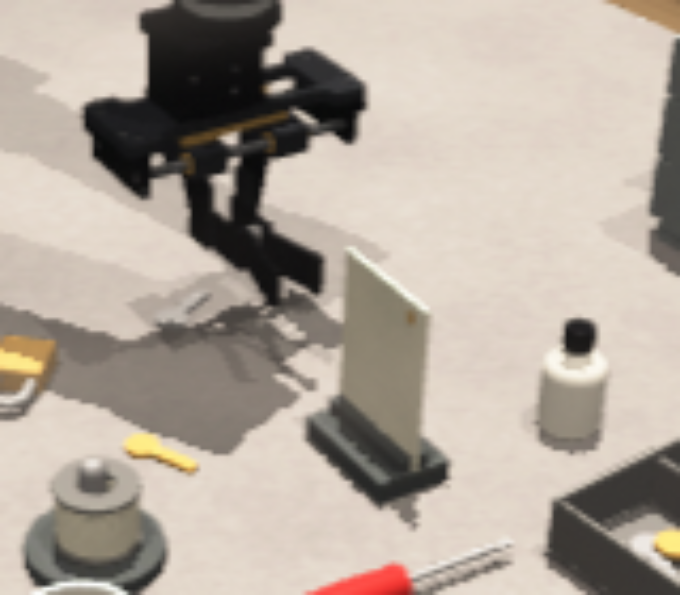

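The clip hangs level from the fingers with open jaws (crop 270,255), pointing at the card edge (350,300); reel stays on the spindle. Now a depth check of the jaws and the card.

```bash
python3 - <<'E'
from h import *
np.set_printoptions(precision=4,suppress=True)
K,T=cal("scene"); n=0
P=np.nanmedian([cloud("scene",optics.capture("scene")[1]) for _ in range(3)],0).reshape(-1,3)
Q=P[(P[:,0]>.47)&(P[:,0]<.6)&(P[:,1]>.09)&(P[:,1]<.18)&(P[:,2]>.04)&(P[:,2]<.12)]
x=np.array([.9932,-.1167]); y=np.array([.1167,.9932]); e=np.array([.626,.1262])
a=(Q[:,:2]-e)@x; b=(Q[:,:2]-e)@y
for lo in np.arange(-.15,-.03,.01):
    m=(a>lo)&(a<lo+.01)
    if m.sum()>2: print(round(lo,3),m.sum(),"y",np.round(np.sort(b[m])[[0,m.sum()//4,m.sum()//2,3*m.sum()//4,-1]],4),"z",Q[m,2].min(),Q[m,2].max())
Q=P[(P[:,0]>.61)&(P[:,0]<.73)&(P[:,1]>.1)&(P[:,1]<.15)&(P[:,2]>.04)&(P[:,2]<.145)]
s=cv2.fitLine(Q[:,:2].astype(np.float32),cv2.DIST_HUBER,0,.01,.01).ravel();print("card",len(Q),s,Q.min(0),Q.max(0)); print("b of face",((Q[:,:2]-e)@y).mean(),((Q[:,:2]-e)@x).min())
E
```

```text
-0.15 76 y [-0.0258 -0.0183 -0.0118  0.0136  0.0276] z 0.06607182354532226 0.11957604363755336
-0.14 24 y [-0.0122 -0.011  -0.0105  0.011   0.0155] z 0.06454856897072092 0.09607744363580673
-0.13 19 y [-0.013  -0.0121 -0.0109  0.0044  0.0186] z 0.0679198205764443 0.09602126303161362
-0.12 45 y [-0.0139 -0.0096 -0.0053  0.0032  0.016 ] z 0.06696751210332197 0.0960353095298484
-0.11 31 y [-0.0083 -0.0062  0.0069  0.0089  0.0118] z 0.06897117247725959 0.09628525867596371
-0.1 35 y [-0.011  -0.0092  0.011   0.0122  0.0148] z 0.06462723118530567 0.09557056676146591
-0.09 35 y [-0.013  -0.0105  0.0135  0.015   0.0176] z 0.06683089573038514 0.0955596928831911
-0.08 41 y [-0.0155 -0.0137  0.0161  0.0177  0.0201] z 0.06714107826055882 0.09658509816847605
-0.07 52 y [-0.0184 -0.0149  0.0168  0.0194  0.0248] z 0.06581887020479593 0.0958610361272928
-0.06 10 y [-0.0194 -0.0154 -0.0131  0.018   0.0182] z 0.07214088128016427 0.09291994477308341
card 638 [ 0.9932 -0.1168  0.6745  0.1191] [0.6255 0.1126 0.0403] [0.7182 0.1268 0.1405]
b of face -0.0014021967860044081 -0.00043983829078084847<stdin>:4: RuntimeWarning: All-NaN slice encountered
```

```bash
python3 -m pendant '[[[1,0,-2,0,0],[1,-15,0,0,0],[1,-20,0,0,0],[1,-20,0,0,0],[1,-18,0,0,0],[1,-12,0,0,0],[1,0,0,0,0],[1,0,0,0,0],[1,0,0,0,0],[1,0,0,0,0]]]' 20
python3 - <<'E'
from h import *
np.set_printoptions(precision=4,suppress=True)
I,D=optics.capture("scene"); I=np.clip(I.astype(int)*1.6,0,255).astype(np.uint8); cv2.imwrite("pics/s4.png",cv2.resize(I[130:220,320:420],(660,594)))
P=np.nanmedian([cloud("scene",optics.capture("scene")[1]) for _ in range(3)],0).reshape(-1,3)
Q=P[(P[:,0]>.53)&(P[:,0]<.68)&(P[:,1]>.08)&(P[:,1]<.18)&(P[:,2]>.06)&(P[:,2]<.102)]
x=np.array([.9932,-.1167]); y=np.array([.1167,.9932]); e=np.array([.626,.1262])
a=(Q[:,:2]-e)@x; b=(Q[:,:2]-e)@y
for lo in np.arange(-.06,.05,.01):
    m=(a>lo)&(a<lo+.01)
    if m.sum()>2: print(round(lo,3),m.sum(),"y",np.round(np.sort(b[m])[[0,m.sum()//4,m.sum()//2,3*m.sum()//4,-1]],4))
s=readout.state();print(s["tcp_pos"],s["ee_rot"],s["ft_force"],s["grip_width"])
E
```

```text
time_s: 14.82
tcp_pos: [0.55, 0.1339, 0.0774]
ee_rot: [3.141, -0.001, 3.026]
ft_force: [0.6, 0.3, -0.4]
grip_width: 0.319
grasp_force: 20.0
-0.06 28 y [-0.0161 -0.0148 -0.0139  0.0085  0.0117]
-0.05 23 y [-0.0164 -0.0147 -0.0135 -0.0104  0.0117]
-0.04 46 y [-0.0151 -0.0131 -0.0112 -0.005   0.0114]
-0.03 33 y [-0.0103 -0.0083  0.001   0.0052  0.0084]
-0.02 31 y [-0.0124 -0.0112 -0.0096  0.0063  0.0095]
-0.01 16 y [-0.0158 -0.014  -0.0132 -0.0126 -0.0082]
0.0 29 y [-0.0177 -0.016  -0.0018 -0.001   0.0011]
0.01 40 y [-0.0206 -0.0171 -0.0019 -0.0005  0.    ]
0.02 54 y [-0.0213 -0.018  -0.0137 -0.0014  0.0011]
0.03 27 y [-0.003  -0.0023 -0.0016 -0.0011  0.0002]
0.04 28 y [-0.0026 -0.0019 -0.0015 -0.0008  0.0011]
[0.5506 0.1338 0.0777] [ 3.1412 -0.0001  3.0262] [ 1.1736  0.587  -0.269 ] 0.31975590647997526<stdin>:4: RuntimeWarning: All-NaN slice encountered
```

View pics/s4.png

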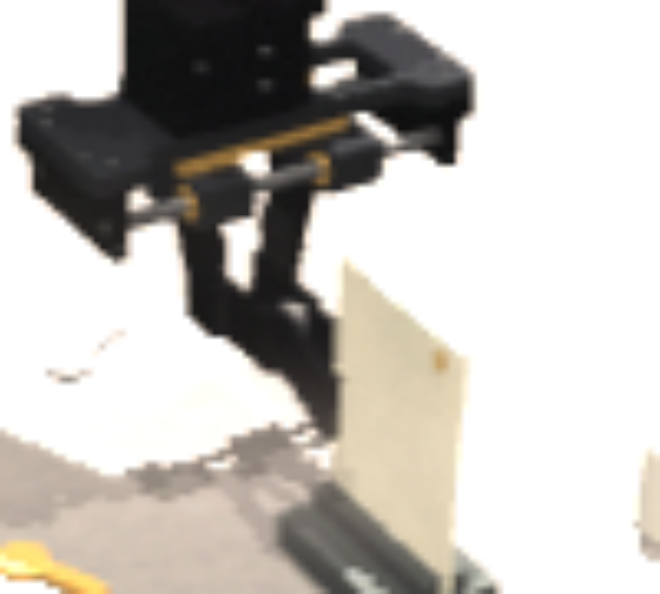

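The jaws straddle the card's near edge (340,400), with the tips about 28 mm past it, centred to about 1 mm. The measured force is at noise level, so I'm handing in.

```bash
python3 -c "
from cell import workorder; print(workorder.hand_in())"
```

```text
the job is handed in; nothing more can be done
None
```

I handed the job in with the reel seated on the spindle and released, and the clip held squeezed open around the card's near edge, about 28 mm past the tips with no contact measured; the hand-in returned no verdict.

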